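# Centre-punch the bracket blank

## Robot

A 6-joint arm with a two-finger parallel gripper is mounted at the origin on a cart in front of the work surface, level with it; the furniture and walls round the work are solid. World frame = base frame: x ahead of the robot, y to its left, z up, the work surface at z = 0. Lengths are in m, angles in degrees, forces in N, time in s.
With the tool pointing down it reaches from about 0.35 to 0.725 m from the base axis. Payload 4.3 kg.
Tool frame: the origin (TCP) lies on the centre line of the jaws, within the pads' length; the fingertips stand 11 mm ahead of it and the grasp point (between the pads) lies 8 mm behind it; z points along the fingers, y is the line along which they close (so a half turn about z gives the same grasp; the last joint's range is limited). The gripper opens to 85 mm and grips with 20 to 120 N. Pads are 22 mm wide; open, the fingers measure 114 mm over their backs; the gripper's body (76 mm by 85 mm) begins 54 mm behind the grasp point. The pads swing forward as they close: fully open they stand 13 mm farther back than shut.
Start: joints at [62.149, 21.618, 4.641, 73.018, 0, 83.68], TCP at [0.211, 0.535, 0.242] pointing down, gripper open.
Joint ranges: [-156.06, 156.06], [-48.1, 94.91], [-58.44, 69.94], [-101.28, 121.22], [-78.64, 73.56], [-180, 180]. Speed limits (degrees/s): [147.25, 147.25, 180, 180, 180, 180].

## Interface

Orientations are given as [roll, pitch, yaw] about the fixed x, y, z axes, in that order (R = Rz(yaw) Ry(pitch) Rx(roll)).
In Python, from workcell import status, get_image, get_calibration, ctrl gives the robot as it stands.
- The arm moves only by the tool play_rows, never from a script. Its argument "steps" is a list that holds one entry, the list of rows, each a list of 7 numbers: the gripper's target within -1 to 1 (fully open at 1, half-way at 0, shut at -1), then the shift along the tool's x, y, z scaled (see below), then the turn, a rotation vector about the tool's x, y, z scaled (see below). A call has 1 to 8 rows; each row shifts and turns the commanded pose from where the row before left it, along the tool's axes as they then stand; what a row does not reach is not made up. The controller multiplies each number of a shift by 0.5 m and each number of a turn by 180 degrees. A row lasts 1/10 s, in which the tool goes at most 50 mm and 8.59 degrees, less where a joint would pass 70% of its speed; a pose out of reach is approached as far as the arm can. A call with a number of a shift or a turn outside -1 to 1 is refused whole. A call with a gripper value outside its range is refused whole. The fingers move at their own pace and stop on an object; "newtons" is the grip in N (left out, the last holds). Time passes only in rows, so rows that do not move let the fingers close. It gives the time, the measured TCP pose, the force, the opening and the grip force at its end, in the units of the state.
- status.read_state(): the state, without advancing time (a new reading comes with each control period).
- get_image(name): name is "scene" or "top"; returns the picture (480x640x3 uint8, red, green, blue); there is no depth.
- get_calibration(name): a dict with "vertical_fov" (degrees; the focal length in pixels is half the picture's height over the tangent of half this angle, whatever the lens; pixels are square), "cx", "cy" (the principal point, pixels), "distortion" ([k1, k2, p1, p2, k3] as OpenCV has them; the pictures are not rectified), "eye" and "orientation" of the camera in the world. Camera axes: x right, y up, looking along -z (the intrinsics and any distortion apply to the point x, -y, -z); pixel columns grow to the right and rows downward; lengths in m; the calibration is good to about 2 mm. A picture is of the moment at which its call begins. get_calibration takes no time and is no camera call.
- ctrl.close_job(): hands the job in; it is judged then, once.
The state is a dict: "time_s": time; "qpos": joint angles; "joint_vel": joint speeds; "tau": joint torques, N m; "eef_pos": TCP position; "eef_rot": TCP orientation; "ft_force": force on the tool from outside, world axes, zero at the start; "ft_torque": the same for the moment, N m; "grip_width": finger opening in m; "finger_force": force on a finger pad.
Only numpy, scipy, OpenCV 4.12 (cv2) and the standard library are available. Lean on these libraries where they do the work, as an engineer would, in place of code of your own. Each camera call takes 0.05 s, during which the arm holds its last target. There are 200 camera calls.

## Task

Centre-punch the bracket blank that is still to be drilled, the one with the scribed white cross: pick up the spring-loaded centre punch by its barrel, stand it upright on the cross and press it straight down until its spring snaps and the barrel is fully down. Then let go and leave the punch standing there on the cross with its barrel sprung back up, and the blank lying where it was.

Things in the scene. Friction and masses are not known exactly. Their poses are not given: they have to be found in the camera images.
- punch_grip (a point): Centre of the barrel of the centre punch, where to grip it: a round knurled aluminium sleeve, diameter 26, 58 long (25 to 83 mm above the foot's underside), under a red cap (diameter 29, top at 98 mm). The punch, 0.35 kg, stands loose and upright on a steel ring foot 50 mm across. The point is on the axis, 60 mm above the foot's underside with the barrel up. z up; any yaw grips alike.
- punch_point (a point): Centre of the underside of the punch's ring foot, on the punch's axis, just under its steel point; this is what goes on the cross. z is up along the punch.
- punch_barrel (a joint): How far the barrel is pushed down on the foot, in m: 0 = up (as it stands), 0.014 = at its hard stop. A hidden spring resists with about 7 N at first and up to 14 N at 4 mm, then gives way and snaps through: 7 N at 10 mm, about 2 N just before the stop. Let go, the barrel springs back up to 0. Lifted by the barrel, the foot comes along.
- blank_mark (a point): Scribed cross on the blank to be punched, 8 mm above the worktop: a loose flat aluminium plate 100 x 80 x 8 mm with blue dye, a white cross in a small circle and two small holes at one end. The cross is on the long centre line (x axis), 8 mm from the plate's centre away from the holes; z up. A second, similar blank with a 16 mm drilled hole in place of the cross is not the one.

How it is judged (in metres and radians):
On the way:
1. the punch, upright on the blank with its point within 10 mm of the cross, is pressed down past the snap (barrel more than 10 mm down) (value of joint punch_barrel above 0.01 m and horizontal distance between punch_point and blank_mark below 0.01 m and z of punch_point in the frame of blank_mark between -0.004 and 0.004 m and angle between punch_point's own z axis and vertical below 0.17 rad), for 0.05 s.
At the end, for the whole second after the job is handed in: The punch stands upright (within 0.10 rad) on the blank, its point within 14 mm of the cross, its barrel sprung back up (less than 3 mm down), and the cross is within 20 mm of where it was at the start (value of joint punch_barrel below 0.003 m and horizontal distance between punch_point and blank_mark below 0.014 m and z of punch_point in the frame of blank_mark between -0.004 and 0.004 m and angle between punch_point's own z axis and vertical below 0.1 rad and distance of blank_mark from where it was at the start of the episode below 0.02 m); the robot touches nothing.
It fails at once if the blank is shoved more than 25 mm from where it lay (distance of blank_mark from where it was at the start of the episode above 0.025 m).
It also fails if it takes over 45 s, if anything falls off the work surface, if the arm or the gripper's body presses on something with over 40 N, if the wrist force passes 120 N, or if a joint passes its speed limit or range.

## Working session

There is one attempt and no reset: what is moved stays moved. The work goes in short steps, Python scripts to look and compute and a tool call to move; the robot and the scene stay as the last step left them, time stands still between calls to the robot, and variables do not carry over. Pictures are saved under pics/ and viewed, at most 10 in all, crops included, and the job is handed in when it is done.

Besides the shell and the picture viewer there is one more tool, called after "Call:" by a JSON object that holds its "fn" and its "kwargs", one argument or row to a line. play_rows: Moves the arm, as the interface text tells. Its arguments: {"type":"object","properties":{"steps":{"type":"array","items":{"type":"array","items":{"type":"array","items":{"type":"number","minimum":-1,"maximum":1}}}},"newtons":{"type":"number"}},"required":["steps"]}

```bash
mkdir -p pics
cat > h.py <<'E'
import numpy as np, cv2
from scipy.spatial.transform import Rotation as R
from workcell import status, get_image, get_calibration, ctrl
def cam(n):
    c=get_calibration(n); f=240/np.tan(np.radians(c["vertical_fov"])/2)
    K=np.array([[f,0,c["cx"]],[0,f,c["cy"]],[0,0,1]]); o=np.array(c["orientation"],float)
    M=o if o.shape==(3,3) else R.from_euler('xyz',o,degrees=True).as_matrix()
    return K,np.array(c["distortion"],float),np.array(c["eye"]),M
def pix2w(n,u,v,z):
    K,d,e,M=cam(n); x,y=cv2.undistortPoints(np.array([[[u,v]]],float),K,d)[0,0]
    r=M@np.array([x,-y,-1]); return e+r*(z-e[2])/r[2]
def w2pix(n,p):
    K,d,e,M=cam(n); q=M.T@(np.array(p)-e); q=np.array([q[0],-q[1],-q[2]])
    return cv2.projectPoints(q.reshape(1,1,3),np.zeros(3),np.zeros(3),K,d)[0].ravel()
def save(n,f,crop=None,k=1):
    im=get_image(n)[:,:,::-1]
    if crop: a,b,c,d=crop; im=im[b:d,a:c]
    cv2.imwrite('pics/'+f,cv2.resize(im,None,fx=k,fy=k,interpolation=cv2.INTER_CUBIC))
E
python3 - <<'E'
from h import *
print(get_calibration("top"),get_calibration("scene"),status.read_state())
save("top","t0.png");save("scene","s0.png")
E
```

```text
{'vertical_fov': 55.695078006756304, 'cx': 323.6437201622325, 'cy': 237.2025801416314, 'distortion': array([-0.10967498,  0.        ,  0.        ,  0.        ,  0.        ]), 'eye': array([ 0.30478016, -0.19187577,  0.90495152]), 'orientation': array([ 1.36578775e+01,  7.45754272e-02, -9.68970765e+01])} {'vertical_fov': 55.68306794733151, 'cx': 322.4893910324458, 'cy': 237.73548551999028, 'distortion': array([-0.00643784,  0.        ,  0.        ,  0.        ,  0.        ]), 'eye': array([0.00812815, 0.05043683, 0.71427891]), 'orientation': array([ 4.00939419e+01, -1.02334396e-01, -1.15774593e+02])} {'time_s': 0.0, 'qpos': array([6.21486295e+01, 2.16629500e+01, 4.56129893e+00, 7.30199434e+01,
       9.17104027e-04, 8.36813889e+01]), 'joint_vel': array([ 0.01963405,  0.05041035,  0.01608287,  0.00320566, -0.13497074,
        0.03482808]), 'tau': array([-1.59644762e-03, -4.63604307e+01,  2.69875914e+01,  2.08863860e-02,
       -1.16354895e-04, -1.36640293e-05]), 'eef_pos': array([0.2107139 , 0.53429161, 0.24133935]), 'eef_rot': array([-1.79879245e+02, -1.42938619e-02,  1.58467225e+02]), 'ft_force': array([ 0.20713625, -0.30272858,  0.06496255]), 'ft_torque': array([ 0.02221947, -0.02318046,  0.01486214]), 'finger_force': 0.0, 'grip_width': 0.08522927059020054}
```

View pics/t0.png

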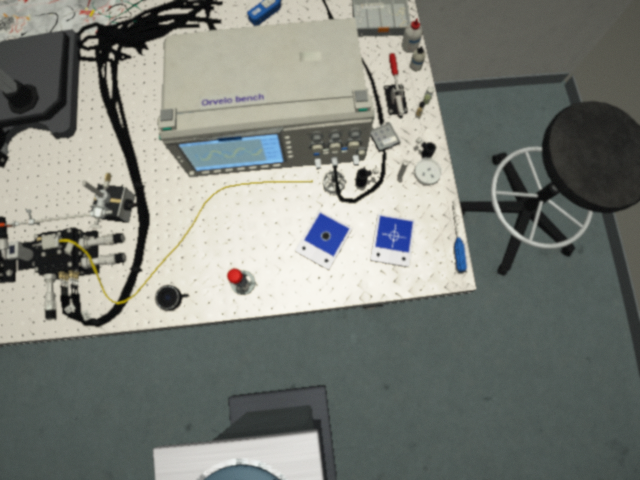

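View pics/s0.png

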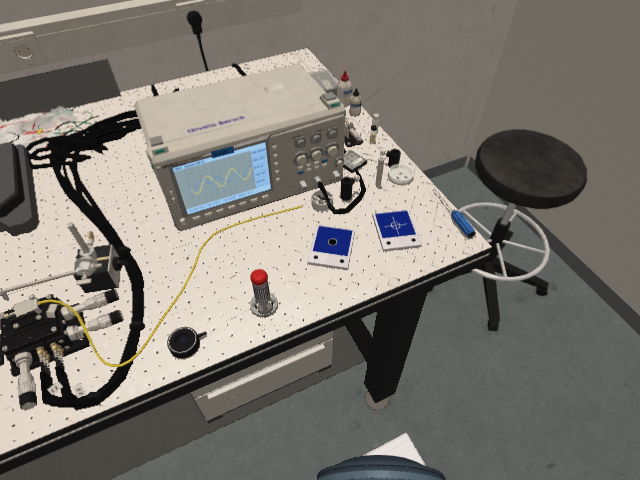

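The overview shows the target blank with its cross at top (396,236) and scene (396,225). The drilled blank is to its left. The punch cap is at top (235,275) and scene (259,275). I'll enlarge both next.

Run:
```python
from h import *
def prep(n,boxes):
    im=get_image(n)[:,:,::-1]
    return [cv2.resize(im[b:b+75,a:a+100],None,fx=4,fy=4,interpolation=cv2.INTER_CUBIC) for a,b in boxes]
t=prep("top",[(195,245),(345,200)]); s=prep("scene",[(210,250),(345,190)])
cv2.imwrite('pics/c.png',np.vstack([np.hstack(t),np.hstack(s)]))
```

```text
(no output)
```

View pics/c.png

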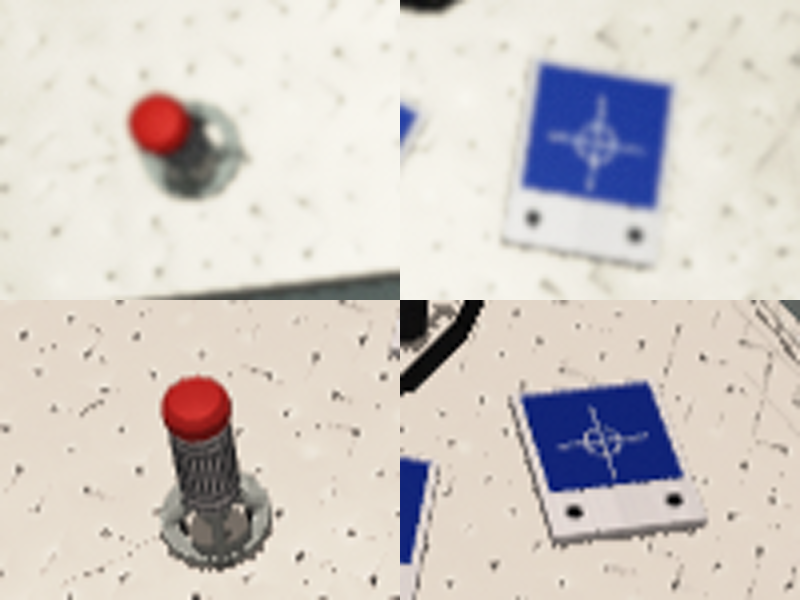

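Positions in the crop:
- **Top camera:** cap at about (234.5,275.5), foot at (243,282.5) and cross at (394,235.7).
- **Scene camera:** cap top at (259,274), foot at (264,305.5) and cross at (395.5,225).

Run:
```python
from h import *
for l,n,u,v,z in [("cap","top",234.2,275.2,.097),("cap","scene",258.9,274,.098),("foot","top",243,282.2,.004),("foot","scene",263.7,305.2,.004),
 ("cross","top",393.9,235.4,.008),("cross","scene",395.4,224.7,.008),("holeA","top",377.9,254,.008),("holeB","top",403.4,258.3,.008),("holeA","scene",388,242.5,.008),("holeB","scene",413.3,239.3,.008),("other","top",326,236,.008),("other","scene",332,241.5,.008)]:
    print(l,n,pix2w(n,u,v,z).round(4))
```

```text
cap top [ 0.4492 -0.0458  0.097 ]
cap scene [ 0.4498 -0.0467  0.098 ]
foot top [ 0.4497 -0.0456  0.004 ]
foot scene [ 0.4481 -0.0449  0.004 ]
cross top [ 0.5078 -0.3595  0.008 ]
cross scene [ 0.5092 -0.3616  0.008 ]
holeA top [ 0.4735 -0.3213  0.008 ]
holeB top [ 0.4585 -0.3713  0.008 ]
holeA scene [ 0.4745 -0.3228  0.008 ]
holeB scene [ 0.4595 -0.3734  0.008 ]
other top [ 0.5232 -0.2219  0.008 ]
other scene [ 0.5258 -0.2222  0.008 ]
```

```bash
cat >> h.py <<'E'
def go(p,step=.045):
    s=status.read_state(); T=R.from_euler('xyz',s["eef_rot"],degrees=True)
    d=T.inv().apply(np.array(p)-s["eef_pos"]); n=int(np.ceil(np.linalg.norm(d)/step))
    tilt=T.inv()*R.from_euler('xyz',[180,0,s["eef_rot"][2]],degrees=True)
    print("t",s["time_s"],"pos",s["eef_pos"].round(4),"rot",s["eef_rot"].round(2),"n",n,"total",(d/.5).round(4),"row",(d/n/.5).round(4),"leveling",(tilt.as_rotvec()/np.pi).round(4))
E
python3 -c "
from h import *
go([.4495,-.0457,.20])"
```

```text
t 0.2 pos [0.2109 0.5346 0.2417] rot [-1.7993e+02 -1.0000e-02  1.5847e+02] n 14 total [-0.8699 -0.9043  0.0844] row [-0.0621 -0.0646  0.006 ] leveling [-0.0004 -0.      0.    ]
```

Call:
{"fn": "play_rows", "kwargs": {
  "steps": [
    [[1,-0.062,-0.0645,0,0,0,0],[1,-0.062,-0.0645,0,0,0,0],[1,-0.062,-0.0645,0,0,0,0],[1,-0.062,-0.0645,0,0,0,0],[1,-0.062,-0.0645,0,0,0,0],[1,-0.062,-0.0645,0,0,0,0],[1,-0.062,-0.0645,0,0,0,0]]
  ]
}}

```text
time_s: 0.9
eef_pos: [0.3302, 0.2436, 0.2423]
eef_rot: [180.0, 0.0, 158.5]
ft_force: [1.1, -0.4, -0.9]
grip_width: 0.0855
finger_force: 0.0
```

Call:
{"fn": "play_rows", "kwargs": {
  "steps": [
    [[1,-0.062,-0.0645,0.012,0,0,0],[1,-0.062,-0.0645,0.012,0,0,0],[1,-0.062,-0.0645,0.012,0,0,0],[1,-0.062,-0.0645,0.012,0,0,0],[1,-0.062,-0.0645,0.012,0,0,0],[1,-0.062,-0.0645,0.012,0,0,0],[1,-0.062,-0.0645,0.012,0,0,0],[1,0,0,0,0,0,0]]
  ]
}}

```text
time_s: 1.7
eef_pos: [0.4507, -0.0488, 0.1996]
eef_rot: [-179.9, 0.1, 158.1]
ft_force: [-0.1, 0.5, 0.9]
grip_width: 0.0855
finger_force: 0.0
```

```bash
python3 -c "
from h import *
go([.4495,-.0457,.12]);go([.4495,-.0457,.052])"
```

```text
t 1.7 pos [ 0.4507 -0.0488  0.1996] rot [-1.7993e+02  7.0000e-02  1.5809e+02] n 2 total [0.0048 0.005  0.1591] row [0.0024 0.0025 0.0796] leveling [-0.0004  0.0004 -0.    ]
t 1.7 pos [ 0.4507 -0.0488  0.1996] rot [-1.7993e+02  7.0000e-02  1.5809e+02] n 4 total [0.0049 0.0052 0.2951] row [0.0012 0.0013 0.0738] leveling [-0.0004  0.0004 -0.    ]
```

Call:
{"fn": "play_rows", "kwargs": {
  "steps": [
    [[1,0,0,0.05,0,0,0],[1,0,0,0.05,0,0,0],[1,0,0,0.03,0,0,0],[1,0,0,0,0,0,0],[1,0,0,0,0,0,0]]
  ]
}}

```text
time_s: 2.2
eef_pos: [0.4487, -0.0438, 0.1355]
eef_rot: [180.0, -0.0, 158.5]
ft_force: [0.5, -1.1, 0.9]
grip_width: 0.0854
finger_force: 0.0
```

```bash
python3 -c "
from h import *
go([.4495,-.0457,.052]);save('scene','s1.png',(160,180,360,330),4)"
```

```text
t 2.2 pos [ 0.4487 -0.0438  0.1355] rot [ 1.7999e+02 -4.0000e-02  1.5850e+02] n 2 total [-0.003  -0.0029  0.1671] row [-0.0015 -0.0014  0.0835] leveling [ 0.     -0.0002 -0.    ]
```

View pics/s1.png

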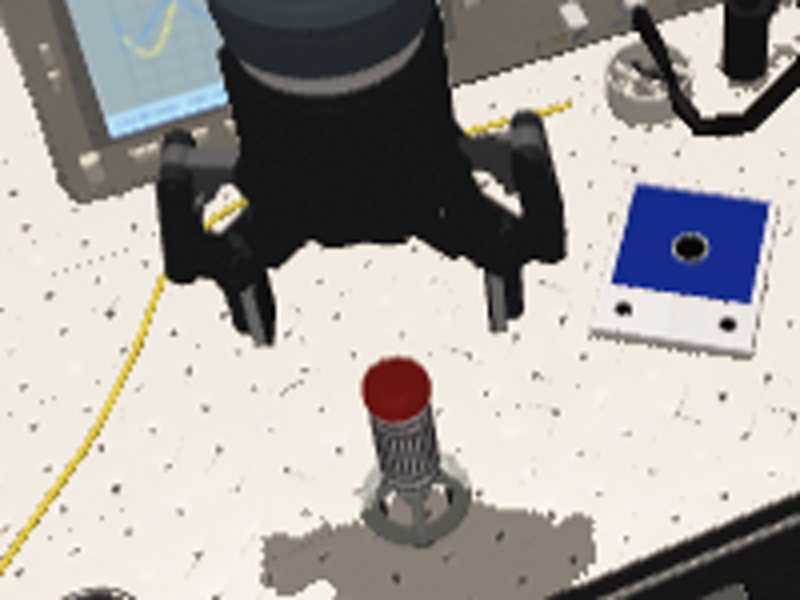

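The open jaws straddle the punch cap, which is at crop (397,388). I'll go down and close.

Call:
{"fn": "play_rows", "kwargs": {
  "steps": [
    [[1,-0.003,-0.003,0.03,0,0,0],[1,0,0,0.04,0,0,0],[1,0,0,0.04,0,0,0],[1,0,0,0.037,0,0,0],[1,0,0,0.02,0,0,0],[1,0,0,0,0,0,0],[1,0,0,0,0,0,0]]
  ]
}}

```text
time_s: 2.95
eef_pos: [0.4506, -0.0464, 0.0527]
eef_rot: [180.0, 0.1, 158.5]
ft_force: [0.2, -0.7, 0.5]
grip_width: 0.0854
finger_force: 0.0
```

Call:
{"fn": "play_rows", "kwargs": {
  "steps": [
    [[0.2,0,0,0,0,0,0],[0,0,0,0,0,0,0],[-0.15,0,0,0,0,0,0],[-0.3,0,0,0,0,0,0],[-0.6,0,0,0,0,0,0],[-1,0,0,0,0,0,0],[-1,0,0,0,0,0,0],[-1,0,0,0,0,0,0]]
  ],
  "newtons": 70
}}

```text
time_s: 3.75
eef_pos: [0.4502, -0.0461, 0.0521]
eef_rot: [180.0, 0.0, 158.5]
ft_force: [-0.8, 1.6, 4.5]
grip_width: 0.0247
finger_force: 68.3
```

```bash
python3 -c "
from h import *
go([.4495,-.0457,.052]);save('scene','s2.png',(160,180,360,330),4)"
```

```text
t 3.75 pos [ 0.4502 -0.0461  0.0521] rot [1.7996e+02 3.0000e-02 1.5848e+02] n 1 total [0.0017 0.0003 0.0001] row [0.0017 0.0003 0.0001] leveling [0.0002 0.0002 0.    ]
```

View pics/s2.png

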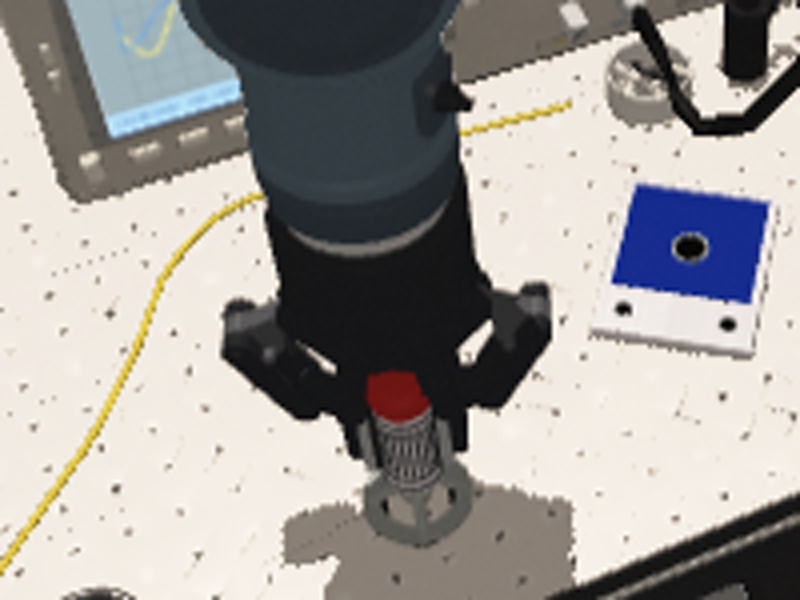

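The barrel is gripped (24.7 mm opening, 68 N) and still upright. Next I lift it and carry it over.

Call:
{"fn": "play_rows", "kwargs": {
  "steps": [
    [[-1,0,0,-0.02,0,0,0],[-1,0,0,-0.04,0,0,0],[-1,0,0,-0.04,0,0,0],[-1,0,0,-0.02,0,0,0],[-1,0,0,0,0,0,0]]
  ]
}}

```text
time_s: 4.3
eef_pos: [0.4507, -0.0467, 0.1129]
eef_rot: [-180.0, 0.1, 158.5]
ft_force: [0.7, -0.7, -3.5]
grip_width: 0.0245
finger_force: 68.7
```

```bash
python3 -c "
from h import *
print(status.read_state()['ft_force'],status.read_state()['grip_width']);go([.5085,-.3605,.11],.03)"
```

```text
[ 0.70224689 -0.70510616 -3.4636689 ] 0.024463574176655803
t 4.3 pos [ 0.4507 -0.0467  0.1129] rot [-1.7999e+02  1.3000e-01  1.5846e+02] n 11 total [-0.3379 -0.5412  0.0066] row [-0.0307 -0.0492  0.0006] leveling [-0.      0.0007 -0.    ]
```

Call:
{"fn": "play_rows", "kwargs": {
  "steps": [
    [[-1,-0.01,-0.016,0,0,0,0],[-1,-0.02,-0.032,0,0,0,0],[-1,-0.031,-0.05,0,0,0,0],[-1,-0.031,-0.05,0,0,0,0],[-1,-0.031,-0.05,0,0,0,0],[-1,-0.031,-0.05,0,0,0,0],[-1,-0.031,-0.05,0,0,0,0]]
  ]
}}

```text
time_s: 5.0
eef_pos: [0.4802, -0.2203, 0.1101]
eef_rot: [180.0, -0.2, 158.4]
ft_force: [-0.3, 0.2, -3.2]
grip_width: 0.0243
finger_force: 69.0
```

Call:
{"fn": "play_rows", "kwargs": {
  "steps": [
    [[-1,-0.031,-0.05,0,0,0,0],[-1,-0.031,-0.05,0,0,0,0],[-1,-0.031,-0.05,0,0,0,0],[-1,-0.031,-0.05,0,0,0,0],[-1,-0.02,-0.03,0,0,0,0],[-1,-0.009,-0.013,0,0,0,0],[-1,0,0,0,0,0,0],[-1,0,0,0,0,0,0]]
  ]
}}

```text
time_s: 5.8
eef_pos: [0.507, -0.3589, 0.1108]
eef_rot: [179.9, -0.1, 158.5]
ft_force: [-0.3, 0.4, -2.9]
grip_width: 0.0249
finger_force: 69.1
```

```bash
python3 -c "
from h import *
print(status.read_state()['ft_force']);go([.5085,-.3605,.075],.03)"
```

```text
[-0.26718444  0.39981336 -2.87847886]
t 5.8 pos [ 0.507  -0.3589  0.1108] rot [ 1.7993e+02 -1.3000e-01  1.5848e+02] n 2 total [-0.004  -0.002   0.0715] row [-0.002  -0.001   0.0358] leveling [ 0.0004 -0.0007 -0.    ]
```

Call:
{"fn": "play_rows", "kwargs": {
  "steps": [
    [[-1,-0.004,-0.002,0.02,0,0,0],[-1,0,0,0.03,0,0,0],[-1,0,0,0.03,0,0,0],[-1,0,0,0,0,0,0],[-1,0,0,0,0,0,0]]
  ]
}}

```text
time_s: 6.3
eef_pos: [0.5089, -0.3605, 0.0713]
eef_rot: [180.0, -0.1, 158.5]
ft_force: [0.4, -0.5, -2.6]
grip_width: 0.0246
finger_force: 69.1
```

Run:
```python
from h import *
go([.5085,-.3605,.06],.03)
a=get_image("scene")[180:280,345:445,::-1];b=get_image("top")[190:290,345:445,::-1]
cv2.imwrite('pics/p3.png',cv2.resize(np.hstack([a,b]),None,fx=4,fy=4,interpolation=cv2.INTER_CUBIC))
for n in("scene","top"):print(n,w2pix(n,[.5085,-.3605,.02]),w2pix(n,[.5085,-.3605,.008]))
```

```text
t 6.3 pos [ 0.5089 -0.3605  0.0713] rot [ 1.7996e+02 -9.0000e-02  1.5852e+02] n 1 total [ 0.0007 -0.0003  0.0225] row [ 0.0007 -0.0003  0.0225] leveling [ 0.0002 -0.0005 -0.    ]
scene [395.84954489 221.20813808] [395.12770609 225.08096117]
top [395.19981441 233.58259135] [394.30953306 235.01747058]
```

View pics/p3.png

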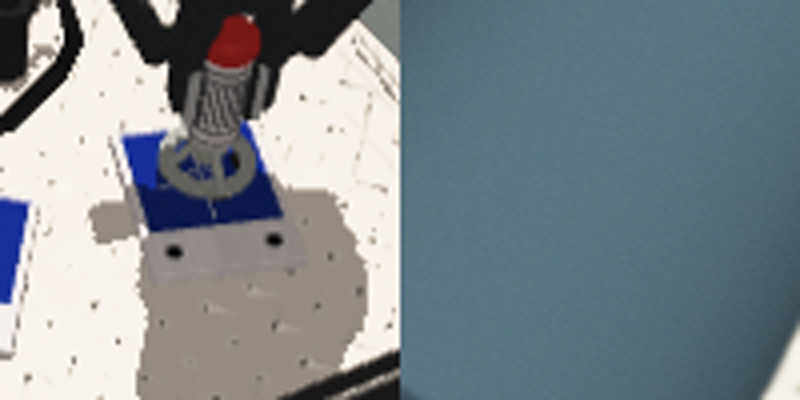

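The scene crop shows the ring foot over the cross at crop (208,165), which is scene (396.5,221), as predicted. The cap is at crop (235,40). I'll check that for tilt.

Run:
```python
from h import *
for z in(.0195,.0235,.079,.112):print(z,(w2pix("scene",[.5088,-.3605,z])-[345,180])*4)
```

```text
0.0195 [202.96946378 165.09515922]
0.0235 [203.94247966 159.86772753]
0.079 [218.12783789  83.63939164]
0.112 [227.21681094  34.77905723]
```

The tilt is negligible and the foot is within about 1 mm of the cross. I'll go down to contact.

Call:
{"fn": "play_rows", "kwargs": {
  "steps": [
    [[-1,0,0,0.01,0,0,0],[-1,0,0,0.008,0,0,0],[-1,0,0,0.006,0,0,0],[-1,0,0,0,0,0,0],[-1,0,0,0,0,0,0]]
  ]
}}

```text
time_s: 6.9
eef_pos: [0.5095, -0.3617, 0.0602]
eef_rot: [-180.0, 0.0, 158.5]
ft_force: [0.3, 0.8, 0.8]
grip_width: 0.0246
finger_force: 69.5
```

Call:
{"fn": "play_rows", "kwargs": {
  "steps": [
    [[-1,0,0,0.006,0,0,0],[-1,0,0,0.006,0,0,0],[-1,0,0,0.004,0,0,0],[-1,0,0,0,0,0,0]]
  ]
}}

```text
time_s: 7.3
eef_pos: [0.5096, -0.3618, 0.0536]
eef_rot: [-180.0, 0.1, 158.5]
ft_force: [-2.8, 3.8, 11.1]
grip_width: 0.0246
finger_force: 70.4
```

Call:
{"fn": "play_rows", "kwargs": {
  "steps": [
    [[-1,0,0,0.006,0,0,0],[-1,0,0,0.006,0,0,0],[-1,0,0,0.004,0,0,0],[-1,0,0,0,0,0,0]]
  ]
}}

```text
time_s: 7.7
eef_pos: [0.5097, -0.3618, 0.0459]
eef_rot: [-180.0, 0.1, 158.5]
ft_force: [-3.5, 3.7, 13.7]
grip_width: 0.0243
finger_force: 70.9
```

Call:
{"fn": "play_rows", "kwargs": {
  "steps": [
    [[-1,0,0,0.003,0,0,0],[-1,0,0,0.003,0,0,0],[-1,0,0,0,0,0,0]]
  ]
}}

```text
time_s: 8.0
eef_pos: [0.5098, -0.3618, 0.0457]
eef_rot: [-179.9, 0.2, 158.5]
ft_force: [-8.9, 8.6, 29.8]
grip_width: 0.0245
finger_force: 72.3
```

Run:
```python
from h import *
print(status.read_state()['ft_force'])
save("scene","p4.png",(335,160,455,250),6)
```

```text
[-8.93795728  8.57716221 29.77999671]
```

View pics/p4.png

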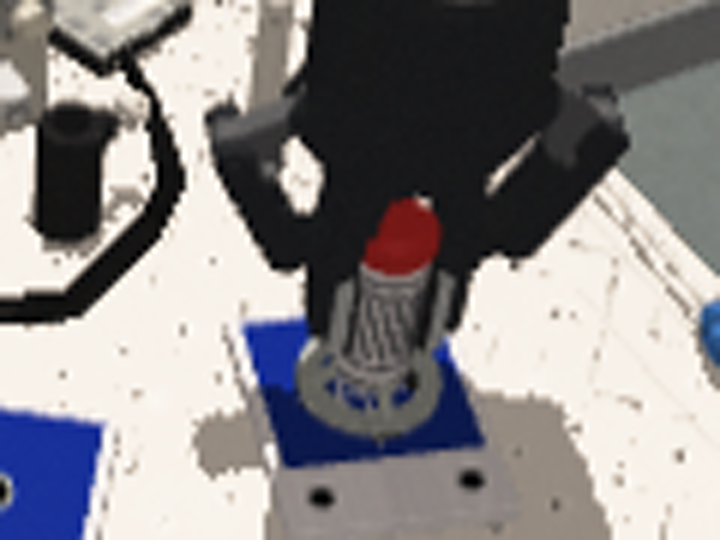

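The barrel is at its stop: z stopped at 0.0457 while the force rose to 30 N. The picture shows the sleeve down on the foot, centred on the cross. I'll ease up to barrel-up height and then release.

Call:
{"fn": "play_rows", "kwargs": {
  "steps": [
    [[-1,0,0,-0.008,0,0,0],[-1,0,0,-0.008,0,0,0],[-1,0,0,-0.008,0,0,0],[-1,0,0,-0.008,0,0,0],[-1,0,0,-0.004,0,0,0],[-1,0,0,0,0,0,0],[-1,0,0,0,0,0,0]]
  ]
}}

```text
time_s: 8.75
eef_pos: [0.5099, -0.362, 0.0596]
eef_rot: [-180.0, 0.1, 158.5]
ft_force: [-1.5, 2.1, 8.5]
grip_width: 0.0246
finger_force: 69.9
```

Call:
{"fn": "play_rows", "kwargs": {
  "steps": [
    [[-1,0,0,-0.001,0,0,0],[-1,0,0,0,0,0,0],[-0.3,0,0,0,0,0,0],[-0.2,0,0,0,0,0,0],[-0.1,0,0,0,0,0,0],[0.3,0,0,0,0,0,0],[1,0,0,0,0,0,0],[1,0,0,0,0,0,0]]
  ],
  "newtons": 20
}}

```text
time_s: 9.55
eef_pos: [0.5093, -0.3616, 0.0591]
eef_rot: [180.0, -0.0, 158.5]
ft_force: [0.0, 0.5, 0.6]
grip_width: 0.08
finger_force: 0.0
```

Call:
{"fn": "play_rows", "kwargs": {
  "steps": [
    [[1,0,0,0,0,0,0],[1,0,0,0,0,0,0],[1,0,0,0,0,0,0],[1,0,0,0,0,0,0]]
  ]
}}

```text
time_s: 9.95
eef_pos: [0.5093, -0.3616, 0.0593]
eef_rot: [180.0, 0.0, 158.5]
ft_force: [-0.0, -0.2, 0.2]
grip_width: 0.0856
finger_force: 0.0
```

Run:
```python
from h import *
save("scene","p5.png",(335,160,455,250),6)
```

```text
(no output)
```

View pics/p5.png

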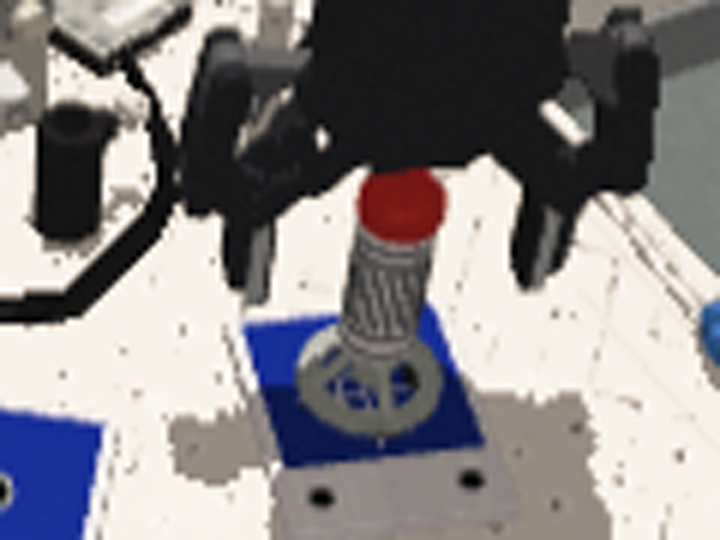

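The jaws are clear on both sides. The punch stands on the cross, foot at crop (370,380), with its barrel sprung up. I'll raise the arm away.

Call:
{"fn": "play_rows", "kwargs": {
  "steps": [
    [[1,0,0,-0.03,0,0,0],[1,0,0,-0.06,0,0,0],[1,0,0,-0.06,0,0,0],[1,0,0,-0.06,0,0,0],[1,0,0,-0.03,0,0,0],[1,0,0,0,0,0,0],[1,0,0,0,0,0,0]]
  ]
}}

```text
time_s: 10.7
eef_pos: [0.5093, -0.3616, 0.1789]
eef_rot: [180.0, 0.0, 158.5]
ft_force: [-0.4, 0.4, -0.2]
grip_width: 0.0856
finger_force: 0.0
```

Run:
```python
from h import *
save("scene","p6.png",(335,160,455,250),6)
for z in(.012,.106):print((w2pix("scene",[.5092,-.3616,z])-[335,160])*6)
```

```text
[363.85113905 380.40561477]
[400.5468198  183.98124516]
```

View pics/p6.png

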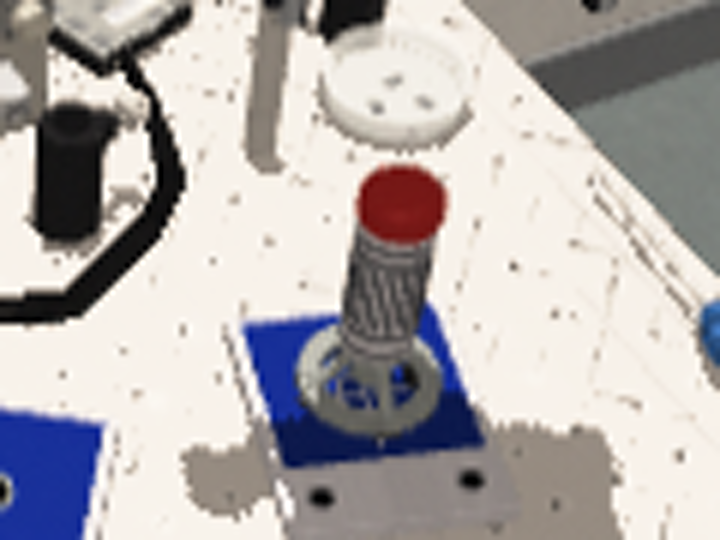

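The punch stands upright and clear on the cross, foot at crop (369,380) and cap at (402,195), close to the predicted pixels. The blank looks unmoved, so I'm handing in.

```bash
python3 -c "
from h import *
print(ctrl.close_job())"
```

```text
the job is handed in; nothing more can be done
None
```

I pressed the punch to its stop on the scribed cross and let go; it stands upright there with its barrel up and the blank apparently unmoved, and I handed the job in at about 11 s (no verdict came back).

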